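Put three lab vessels back on their own stations

ROBOT

A 7-joint arm with a two-finger parallel gripper is mounted at the origin on the work surface. World frame = base frame: x ahead of the robot, y to its left, z up, the work surface at z = 0. Lengths are in mm, angles in degrees, forces in N, time in s.
With the tool pointing down it reaches from about 400 to 850 mm from the base axis. Payload 4.5 kg.
Tool frame: the origin (TCP) lies midway between the tips of the shut fingers; the grasp point (between the pads) lies 19 mm behind it; z points along the fingers, y is the line along which they close (so a half turn about z gives the same grasp; the last joint's range is limited). The gripper opens to 85 mm and grips with 20 to 120 N. Pads are 22 mm wide; open, the fingers measure 114 mm over their backs; the gripper's body (76 mm by 85 mm) begins 54 mm behind the grasp point. The pads swing forward as they close: fully open they stand 13 mm farther back than shut.
Start: joints at [77.911, 39.483, -11.15, 89.685, 9.013, 51.709, -12.324], TCP at [151.505, -606.383, 231.317] pointing down, gripper open.
Joint ranges: [-172.22, 172.22], [-26.19, 119.32], [-84.43, 86.54], [7.71, 146.69], [-57.33, 237.33], [2.42, 119.75], [-152.13, 152.13]. Speed limits (degrees/s): [147.25, 147.25, 180, 180, 180, 180, 180].

INTERFACE

Orientations are given as [roll, pitch, yaw] about the fixed x, y, z axes, in that order (R = Rz(yaw) Ry(pitch) Rx(roll)).
In Python, from cell import manip, planner, get_state, viewer, job gives the robot as it stands. The module is installed in compiled form; this text tells all that it offers. Calls block until the motion is done:
- manip.goto(position, orientation): joint-space move of the TCP to a pose.
- manip.servo_line(position, attitude=None, vel=150, threshold=None): straight line of the TCP; attitude=None keeps the orientation; vel is the mean speed in mm/s. With threshold (N) it stops when the force on the tool has changed by that much, and returns True; else False.
- manip.set_joints(angles): joint-space move.
- manip.grip(opening): opening from 0.0 (shut) to 1.0 (fully open); the grip force is fixed at half the most; returns when the fingers have stopped.
- manip.dwell(seconds).
- planner.inverse_kinematics(position, orientation): joint angles nearest the present ones, or None.
- get_state(): the state.
- viewer.snapshot(name): name is "scene" or "top"; returns a dict with "color" (400x640x3 uint8, red, green, blue), "fx", "fy", "cx", "cy" (pixels), "dist" ([k1, k2, p1, p2, k3] as OpenCV has them; the pictures are not rectified), "rvec" (rotation vector, rad) and "tvec" (3), from world to camera coordinates, as OpenCV has them. Camera axes: x right, y down, z forward; pixel columns grow to the right and rows downward; lengths in mm; the calibration is good to about 2 mm. A picture is of the moment at which its call begins. There is no depth.
A pose or a line that the arm cannot do raises manip.MotionError and nothing moves.
- job.job_done(): hands the job in; it is judged then, once.
The state is a dict: "clock": time; "joint_pos": joint angles; "qvel": joint speeds; "tau": joint torques, N m; "position": TCP position; "ee_rot": TCP orientation; "force": force on the tool from outside, world axes, zero at the start; "wrist_torque": the same for the moment, N m; "width": opening from 0.0 (shut) to 1.0 (fully open); "grip_force": force on a finger pad.
Only numpy, scipy, OpenCV 4.12 (cv2) and the standard library are available. Lean on these libraries where they do the work, as an engineer would, in place of code of your own. Each camera call takes 0.05 s, during which the arm holds its last target. There are 200 camera calls.

TASK

The three closed vessels stand on one another's stations. Using the empty white tile as the halfway spot for one of them, swap them round so that the squat titration cell stands in the middle of the stirrer's plate, the conical flask in the middle of the balance's pan and the amber bottle in the middle of the drip dish. Keep the vessels upright, set each one down gently instead of dropping it, and leave the open beaker, the petri dish and the spatula where they are.

Things in the scene. Friction and masses are not known exactly. Their poses are not given: they have to be found in the camera images.
- cell: Squat closed titration cell: clear glass cylinder 68 mm dia., 58 mm high, white lid on it 71 mm dia., 10 mm thick (three flat black dots on top), with an upright round white grip, 28 mm dia., on the lid's centre, from 68 to 104 mm above the underside. 0.18 to 0.35 kg. Origin: centre of the underside; z up. Starts on another vessel's station.
- flask: Closed conical flask of clear glass: 72 mm dia. at the foot, narrowing to a 28 mm neck at 70 mm height, lip 34 mm dia. at 90 to 94 mm, fixed round grey stopper 32 mm dia. from 94 to 124 mm above the underside. 0.14 to 0.28 kg. Origin: centre of the underside; z up. Starts on another vessel's station.
- bottle: Amber glass reagent bottle with a plain paper band: 58 mm in diameter up to 70 mm height, shoulder narrowing to a 32 mm neck at 82 mm, black round screw cap (fixed) 40 mm in diameter from 86 to 118 mm above the underside. 0.21 to 0.42 kg. Origin: centre of the underside; z up. Starts on another vessel's station.
- stirrer: Magnetic stirrer, fixed: white box 125 x 110 mm, 36 mm high, with a round white plate 96 mm in diameter whose top is 42 mm above the bench; a small black knob on its front end. Origin: on the bench under the centre of the plate (the box reaches 75 mm from it along -x, 50 mm along +x). The cell's station.
- balance: Balance, fixed: grey box 140 x 110 mm, 30 mm high, with a round steel pan 100 mm in diameter whose top is 40 mm above the bench; a small green display on top in front of the pan. Origin: on the bench under the centre of the pan (the box reaches 90 mm from it along -x, 50 mm along +x). The flask's station.
- dish: Low round white drip dish, fixed: 106 mm across the rim, 12 mm high, wall 4 mm; inside flat floor about 92 mm in diameter, 5 mm above the bench. Origin: on the bench under its centre. The bottle's station.
- tile: Flat square white ceramic tile, fixed, 130 x 130 mm, 6 mm thick: the free spot, empty at the start. Origin: on the bench under its centre; sides along x and y.
- beaker: Open empty glass beaker, 64 mm across the rim, 75 mm high, standing by itself on the bench: to be left alone. Origin: centre of the underside.
- petri: Closed flat round glass petri dish, 94 mm in diameter, 18 mm high, on the bench: to be left alone. Origin: centre of the underside.
- spatula: Thin steel lab spatula 160 mm long, up to 14 mm wide, 4 mm thick, lying flat on the bench along its x axis: to be left alone. Origin: middle of its underside.
Mind the look-alikes: they are no part of the job. What is shaped like the cell but blue is not meant.

How it is judged:
By the outcome, as a careful person would: the job done as asked, in the order asked, and still so for the second after the job is handed in, with the robot touching nothing.
It also fails if it takes over 120 s, if anything falls off the work surface, if the arm or the gripper's body presses on something with over 40 N, if the wrist force passes 120 N, or if a joint passes its speed limit or range.

## Working session

There is one attempt and no reset: what is moved stays moved. The work goes in short steps, each a Python script; the robot and the scene stay as the last script left them, time stands still between calls to the robot, and variables do not carry over. Pictures are saved under pics/ and viewed, at most 14 in all, crops included, and the job is handed in when it is done.

```bash
mkdir -p pics
python3 - <<'E'
from cell import viewer,get_state
import cv2,pickle
d={}
for n in("scene","top"):
    s=viewer.snapshot(n);d[n]=s;cv2.imwrite(f"pics/{n}0.png",cv2.resize(s["color"][:,:,::-1],(800,500),interpolation=cv2.INTER_CUBIC))
    print({k:v for k,v in s.items() if k!="color"})
pickle.dump(d,open("s0.pkl","wb"));s=get_state();print(s)
E
```

```text
{'fx': 424.6838263914162, 'fy': 424.6838263914162, 'cx': 326.2633477024015, 'cy': 198.52497560446378, 'dist': array([-0.10178488,  0.        ,  0.        ,  0.        ,  0.        ]), 'rvec': array([ 2.48583341,  0.6193898 , -0.20746705]), 'tvec': array([-481.2765242 , -202.56163768, 1467.52221327])}
{'fx': 381.4756970306475, 'fy': 381.4756970306475, 'cx': 320.51010911268764, 'cy': 201.24897469608328, 'dist': array([-0.06499319,  0.        ,  0.        ,  0.        ,  0.        ]), 'rvec': array([ 2.11820999, -2.13509212,  0.21167412]), 'tvec': array([-28.27565688, 544.60879452, 838.32409568])}
{'clock': 0.1, 'joint_pos': array([ 77.91111455,  39.52967448, -11.14610532,  89.7389891 ,
         9.01336208,  51.71074118, -12.32496276]), 'qvel': array([-0.07485876, -0.08839433, -0.0520957 , -0.15908813,  0.01284121,
       -0.0197939 ,  0.01580361]), 'tau': array([-3.29110975e-03, -5.40607059e+01, -1.27145626e+00, -1.58988333e+01,
        9.40966944e-03,  4.38077550e-03,  1.81011916e-05]), 'position': array([ 151.2879284 , -605.80288884,  230.55019072]), 'ee_rot': array([-1.79902853e+02,  7.15103524e-03,  1.40303975e+01]), 'force': array([-0.05871218, -0.01420049, -0.65600374]), 'wrist_torque': array([-0.00714763, -0.02196928,  0.01439853]), 'grip_force': 0.0, 'width': 0.9975151145168021}
```

View pics/scene0.png

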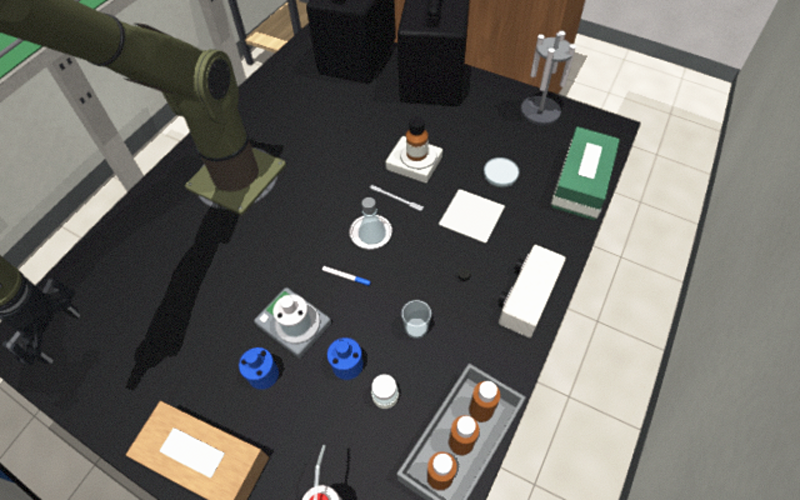

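View pics/top0.png

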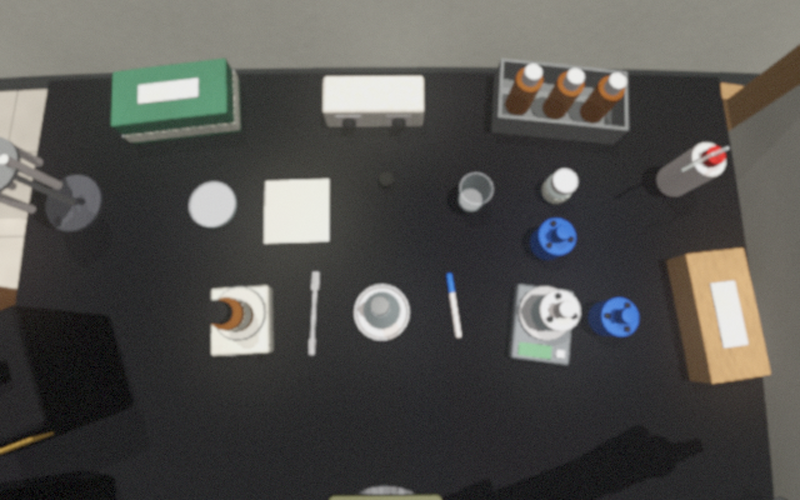

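Top view (800-wide picture): amber bottle on the stirrer (230,315), flask on the dish (380,312), cell on the balance (558,310), free tile (297,211).
Candidates: cell – white lid (558,310) against the blue ones (556,238) and (620,317). Bottle – black-capped one on the stirrer (230,315) against three white-capped ambers in the tray (525–612,90). Flask – only (380,312); the beaker (475,193) and white jar (560,185) are not it. The crops below check the choice.

```bash
cat > h.py <<'E'
import cv2,numpy as np
def crop(s,c,half=(40,30),k=5):
    u,v=c;a=s["color"][v-half[1]:v+half[1],u-half[0]:u+half[0],::-1]
    a=cv2.resize(a,None,fx=k,fy=k,interpolation=cv2.INTER_CUBIC)
    for i in range(0,a.shape[1],50):cv2.line(a,(i,0),(i,6),(0,255,255),1);cv2.line(a,(0,i),(6,i),(0,255,255),1)
    cv2.putText(a,f"{u-half[0]},{v-half[1]}",(10,20),0,.5,(0,255,0),1);return a
def grid(s,cs,f):
    a=[crop(s,c) for c in cs];cv2.imwrite(f,np.vstack([np.hstack(a[:2]),np.hstack(a[2:])]))
def cam(s):
    K=np.array([[s["fx"],0,s["cx"]],[0,s["fy"],s["cy"]],[0,0,1.]]);R=cv2.Rodrigues(s["rvec"])[0]
    return K,R
def ray(s,px,z):
    K,R=cam(s);p=cv2.undistortPoints(np.array(px,float).reshape(-1,1,2),K,s["dist"])[:,0]
    d=np.c_[p,np.ones(len(p))]@R;c=-R.T@s["tvec"]
    return (c+d*((z-c[2])/d[:,2])[:,None])[:,:2]
def proj(s,P):
    K,R=cam(s);return cv2.projectPoints(np.array(P,float).reshape(-1,1,3),s["rvec"],s["tvec"],K,s["dist"])[0][:,0]
E
python3 - <<'E'
import pickle;from h import *
d=pickle.load(open("s0.pkl","rb"))
grid(d["top"],[(190,254),(305,250),(445,252),(238,169)],"pics/t1.png")
grid(d["scene"],[(332,118),(296,178),(234,255),(377,172)],"pics/s1.png")
E
```

```text
(no output)
```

View pics/t1.png

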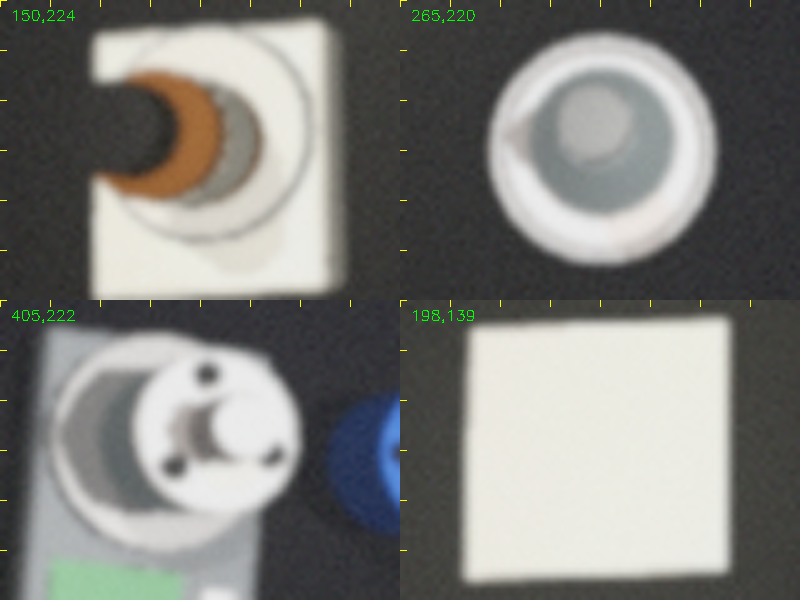

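View pics/s1.png

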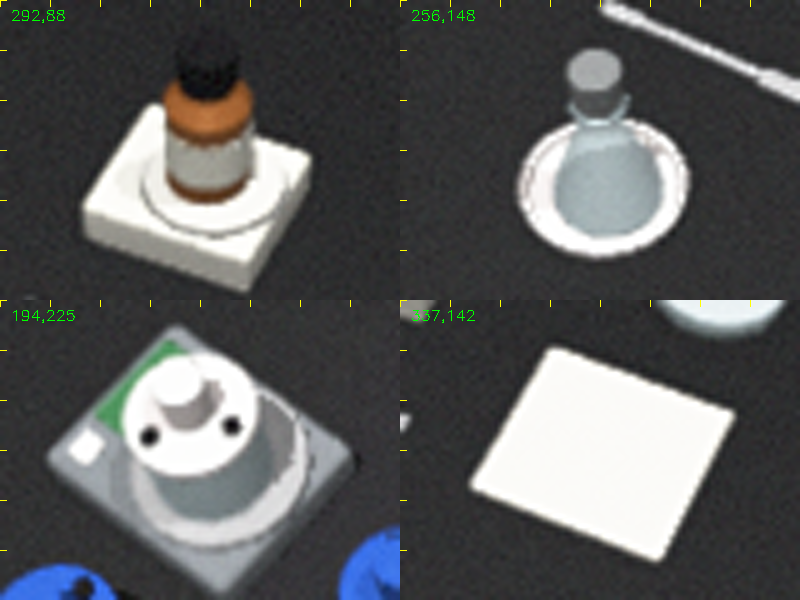

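Choice confirmed: black-capped amber bottle on the stirrer, flask on the dish, white-lidded cell on the balance. One blue cell stands right next to the balance. Next I compute positions from the rim points I read off.

```bash
cat > m.py <<'E'
import pickle;from h import *
from scipy.optimize import least_squares
d=pickle.load(open("s0.pkl","rb"))
def fit(n,o,pts,z,r):
    p=(np.array(pts,float)+.5)/5-.5+o
    w=ray(d[n],p,z)
    c=w.mean(0)
    if r: c=least_squares(lambda c:np.hypot(*(w-c).T)-r,c).x; e=np.hypot(*(w-c).T)-r
    else: e=(w-c).ravel()
    print(n,"z",z,c.round(1),"res",e.round(1))
T,S="top","scene"
print("stirrer");o=(150,224)
fit(T,o,[(207,242),(312,135),(150,218),(275,208),(280,58)],42,48)
fit(S,(292,88),[(141,185),(292,180),(215,235)],42,48)
print("bottle")
fit(T,o,[(150,72),(150,198),(222,135)],112,29)
fit(T,o,[(177,130),(145,86),(145,174)],160,20)
fit(S,(292,88),[(164,100),(252,100)],112,29)
fit(S,(292,88),[(207,202)],42,29)
print("dish");o=(265,220)
fit(T,o,[(88,148),(317,150),(202,32),(202,265)],12,53)
fit(S,(256,148),[(118,185),(290,183),(203,257),(200,118)],12,53)
print("flask")
fit(T,o,[(127,145),(277,145),(200,215),(200,68)],5,36)
fit(T,o,[(156,123),(192,85)],129,16)
fit(S,(256,148),[(167,70),(222,70),(195,48),(195,92)],129,16)
fit(S,(256,148),[(155,190),(263,188),(208,238)],5,36)
print("balance");o=(405,222)
fit(T,o,[(50,135),(160,32),(165,250)],40,50)
fit(S,(194,225),[(128,160),(311,155),(220,248)],40,50)
print("cell")
fit(T,o,[(133,130),(301,132),(217,46),(217,216)],108,35.5)
fit(T,o,[(241,128)],144,0)
fit(S,(194,225),[(124,112),(258,110),(190,176),(190,50)],108,35.5)
fit(S,(194,225),[(178,78)],144,0)
print("tile")
fit(T,(198,139),[(68,25),(330,17),(330,272),(65,282)],6,0)
fit(S,(337,142),[(153,47),(335,113),(260,262),(70,187)],6,0)
print("blue, beaker: ",ray(d[T],[(496*1.0,248)],36))
E
python3 m.py
```

```text
stirrer
top z 42 [432.6 267.3] res [ 1.5  0.2 -1.7 -1.  -0.8]
scene z 42 [437.1 266.9] res [3.5 3.5 0. ]
bottle
top z 112 [428.1 267.2] res [-2.1 -2.  -0.4]
top z 160 [426.4 262.1] res [ 0.6 -0.8 -0.8]
scene z 112 [428.5 270.9] res [-0.1 -0.1]
scene z 42 [419.2 227.5] res [-0.]
dish
top z 12 [436.1   4.7] res [1.6 1.6 2.4 2.3]
scene z 12 [437.3   3.8] res [1.4 1.5 1.2 1.2]
flask
top z 5 [439.6   5.2] res [ 0.1  0.1 -0.8 -0.8]
top z 129 [454.8  21.5] res [0. 0.]
scene z 129 [440.2   4.5] res [0.2 0.1 0.6 0.6]
scene z 5 [439.4   5.6] res [-1.6 -1.6 -0.2]
balance
top z 40 [ 430.  -300.6] res [0.1 0.7 0.7]
scene z 40 [ 430.  -303.4] res [1.5 1.4 0.3]
cell
top z 108 [ 429.7 -306.2] res [1.4 1.4 1.1 1.1]
top z 144 [ 428.2 -303.8] res [0. 0.]
scene z 108 [ 429.7 -306.2] res [0.2 0.2 2.  2. ]
scene z 144 [ 429.9 -305.3] res [0. 0.]
tile
top z 6 [639.2 174.6] res [ 64.9  68.6  67.8 -64.8 -64.4 -67.5 -68.4  63.7]
scene z 6 [640.8 174.7] res [-66.5  63.5  63.3  68.   67.  -64.3 -63.9 -67.2]
blue, beaker:  [[ 431.8460976 -446.8799474]]
```

```bash
cat > ov.py <<'E'
from h import *
def overlay(s,items,c,half=(40,30),k=5):
    u,v=c;a=s["color"][v-half[1]:v+half[1],u-half[0]:u+half[0],::-1]
    a=cv2.resize(a,None,fx=k,fy=k,interpolation=cv2.INTER_CUBIC);t=np.linspace(0,2*np.pi,90)
    for x,y,z,r,col in items:
        p=proj(s,np.c_[x+r*np.cos(t),y+r*np.sin(t),t*0+z])
        p=((p-[u-half[0],v-half[1]]+.5)*k-.5);cv2.polylines(a,[p.round().astype(int)],True,col,1,cv2.LINE_AA)
    return a
G,R,Bl=(0,255,0),(0,0,255),(255,100,0)
E
python3 - <<'E'
import pickle;from ov import *
d=pickle.load(open("s0.pkl","rb"))
st=(434,267);b=(428.5,266.5)
I=[(*st,42,48,R),(*b,42,29,G),(*b,112,29,G),(*b,160,20,Bl)]
J=[(430,-302,40,50,R),(429.5,-305.5,108,35.5,G),(429.5,-305.5,144,14,Bl),(429.5,-305.5,40,34,G)]
rows=[np.hstack([overlay(d["top"],I,(190,254)),overlay(d["scene"],I,(332,118))]),np.hstack([overlay(d["top"],J,(445,252)),overlay(d["scene"],J,(234,255))])]
cv2.imwrite("pics/o1.png",np.vstack(rows))
E
```

```text
(no output)
```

View pics/o1.png

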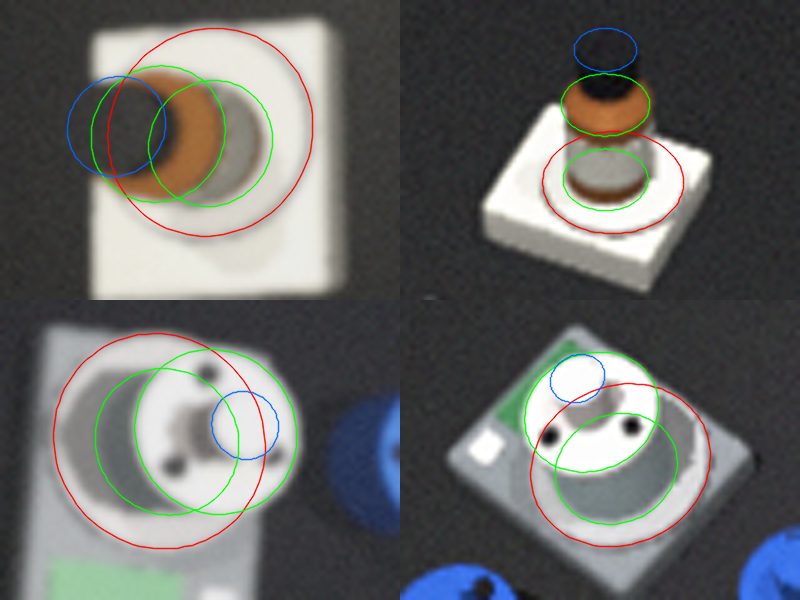

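The overlay fits to 1–3 mm. The stirrer goes to about (432.5,267.5) and the bottle to about (428,268.5). The plan is flask→tile, bottle→dish, cell→stirrer, flask→balance.

```bash
cat > r.py <<'E'
from cell import manip,planner,get_state,viewer,job
import numpy as np,cv2
ST=dict(stirrer=(432.5,267.5,42),dish=(436.7,4.2,5),balance=(430,-302,40),tile=(640,174.6,6))
H=dict(flask=96,bottle=86,cell=71); Z=265; A=[180,0,0]
def pick(v,xy,base,op=.75):
    x,y=xy;manip.grip(op)
    manip.servo_line([x,y,Z],A,vel=220)
    manip.servo_line([x,y,base+H[v]+30],vel=150)
    print("hit",manip.servo_line([x,y,base+H[v]],vel=50,threshold=6))
    manip.grip(0.0);s=get_state();print("grip",s["width"]*85,s["grip_force"],s["position"].round(1),s["clock"])
    manip.servo_line([x,y,base+H[v]+15],vel=40);s=get_state();print("lift",s["width"]*85,s["force"].round(2))
    manip.servo_line([x,y,Z],vel=150)
def place(v,st,op=.75,dx=0,dy=0):
    x,y,b=ST[st];x+=dx;y+=dy
    manip.servo_line([x,y,Z],vel=180)
    manip.servo_line([x,y,b+H[v]+12],vel=120);manip.dwell(.3)
    print("contact",manip.servo_line([x,y,b+H[v]-6],vel=15,threshold=3))
    s=get_state();print("z over",(s["position"]-[x,y,b+H[v]]).round(1),s["force"].round(2))
    manip.grip(op);manip.dwell(.2)
    p=get_state()["position"];manip.servo_line([p[0],p[1],p[2]+30],vel=50);manip.servo_line([p[0],p[1],Z],vel=200)
    print("t",get_state()["clock"])
def pic(f,cs):
    from h import crop
    a=[]
    for n,c in cs: a.append(crop(viewer.snapshot(n),c))
    cv2.imwrite(f,np.vstack([np.hstack(a[i:i+2]) for i in range(0,len(a),2)]))
E
python3 - <<'E'
from r import *
for n,(x,y,b) in ST.items():
    for z in(b+71,Z):
        q=planner.inverse_kinematics([x,y,z],A);print(n,z,None if q is None else np.round(q))
E
```

```text
stirrer 113 [-57.  48.  36. 117. -53.  33. -73.]
stirrer 265 [ -23.   29.  -21.  107.   14.   47. -142.]
dish 76 [ -8.  44.   2. 129.  -9.   7. -88.]
dish 265 [  -0.   23.   -9.  118.    5.   39. -103.]
balance 111 [ 32.  43.  -3. 113.   5.  24. -64.]
balance 265 [ 34.  29.  -7. 105.   4.  46. -65.]
tile 77 [-24.  54.   9.  89. -12.  38. -99.]
tile 265 [ -16.   41.   -7.   80.    5.   60. -113.]
```

Run:
```python
from r import *
for yaw in(90,-90,45):
  for n,(x,y,b) in ST.items():
    for z in(b+86,Z):
        q=planner.inverse_kinematics([x,y,z],[180,0,yaw]);print(yaw,n,z,None if q is None else np.round(q))
```

```text
90 stirrer 128 [-49.  42.  20. 116. -31.  27.  -6.]
90 stirrer 265 [-12.  32. -40. 106.  26.  51. -64.]
90 dish 91 [ -2.  42.  -7. 128.  26.  11. -33.]
90 dish 265 [ 17.  25. -34. 117.  21.  43. -30.]
90 balance 126 [ 42.  42. -20. 112.  28.  30.   3.]
90 balance 265 [ 50.  32. -32. 104.  21.  50.   8.]
90 tile 92 [-10.  53. -19.  88.  22.  43. -38.]
90 tile 265 [ -3.  43. -33.  79.  24.  64. -39.]
-90 stirrer 128 [  1.  59. -72. 114.  66.  63.  78.]
-90 stirrer 265 [  3.  44. -72. 106.  46.  66.  95.]
-90 dish 91 [ -15.   43.   14.  129.  -50.   13. -136.]
-90 dish 265 [ -35.   29.   45.  120.  -30.   43. -152.]
-90 balance 126 [  20.   43.   18.  113.  -26.   28. -124.]
-90 balance 265 [  16.   31.   22.  105.  -15.   47. -134.]
-90 tile 92 [ 12.  70. -72.  87.  68.  74. 111.]
-90 tile 265 [ 11.  55. -72.  79.  52.  82. 121.]
45 stirrer 128 [-53.  44.  28. 116. -41.  30. -41.]
45 stirrer 265 [ -17.   31.  -32.  106.   21.   49. -104.]
45 dish 91 [ -5.  42.  -2. 128.   9.  10. -61.]
45 dish 265 [  9.  24. -22. 118.  13.  41. -67.]
45 balance 126 [ 37.  42. -12. 112.  17.  28. -31.]
45 balance 265 [ 42.  30. -19. 104.  13.  48. -28.]
45 tile 92 [-16.  52.  -5.  89.   7.  40. -70.]
45 tile 265 [ -9.  41. -20.  80.  15.  62. -77.]
```

```bash
sed -i 's/A=\[180,0,0\]/A=[180,0,90]/' r.py
python3 - <<'E'
from r import *
try:
    manip.goto([437,5,300],A);print(get_state()["position"].round(1),get_state()["clock"])
    pick("flask",(439.8,5),5)
except manip.MotionError as e: print("ERR",e)
pic("pics/p1.png",[("top",(305,250)),("scene",(296,158))])
E
```

```text
[437.2   4.  299.8] 2.5083
hit False
grip 30.220656280676057 59.00266885757446 [439.8   5.  101.4] 5.3583
lift 30.312384977355272 [ 0.79  0.33 -1.7 ]
```

View pics/p1.png

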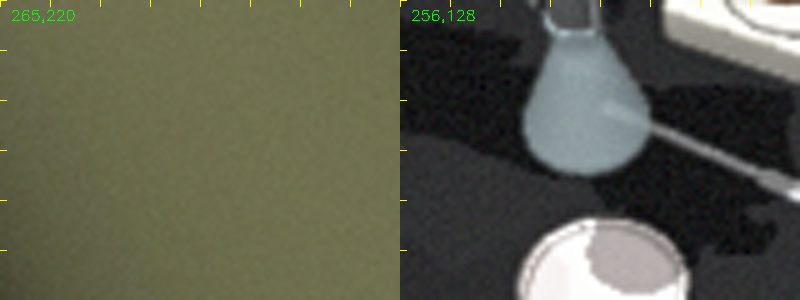

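The flask is held upright above the dish (scene crop, about (585,105)). Next it goes to the tile, then the bottle goes to the dish.

Run:
```python
from r import *
try:
    place("flask","tile")
    pick("bottle",(428,268.5),42)
    place("bottle","dish")
except manip.MotionError as e: print("ERR",e)
manip.servo_line([540,-150,Z],vel=220)
pic("pics/p2.png",[("top",(305,250)),("scene",(296,178)),("top",(238,169)),("scene",(377,172))])
```

```text
contact True
z over [-0.1 -0.   0.5] [-1.    0.28  5.77]
t 13.4167
hit False
grip 37.91482586553067 60.19037067890167 [428.2 268.7 128.6] 16.7917
lift 38.21495076208432 [-0.    0.55 -3.65]
contact True
z over [-0.   0.   0.5] [-0.84  0.48  4.72]
t 24.6667
```

View pics/p2.png

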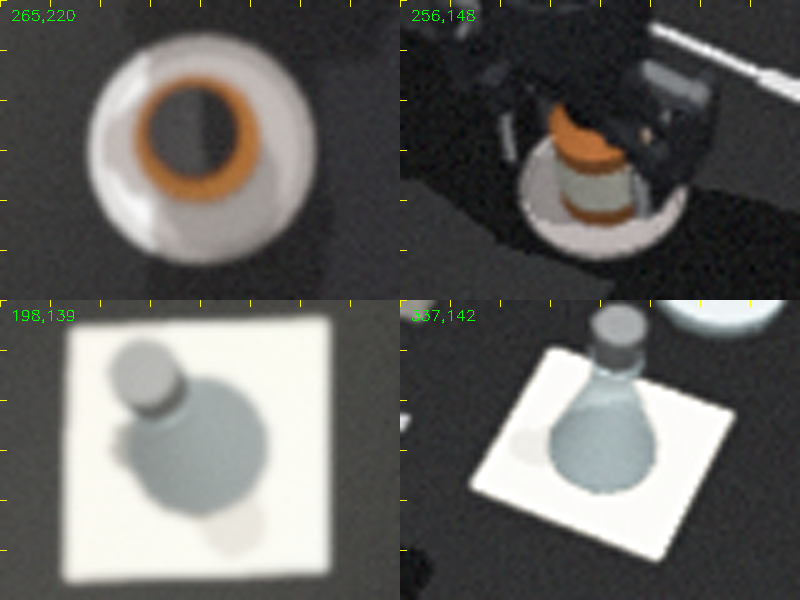

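Bottle stands in the dish (top crop (198,138)); flask stands on the tile (foot at (200,447)). Next I pick up the cell, then check the bare stirrer plate before placing it.

Run:
```python
from r import *
try: pick("cell",(429.7,-305.5),40)
except manip.MotionError as e: print("ERR",e)
from ov import *
st=(432.5,267.5);b=(436.7,4.2);n=viewer.snapshot
t,s=n("top"),n("scene")
I=[(*st,42,48,R)];J=[(*b,12,53,R),(*b,75,29,G),(*b,5,29,G),(*b,123,20,Bl)]
cv2.imwrite("pics/o2.png",np.vstack([np.hstack([overlay(q,k,c) for q,k,c in r]) for r in ([(t,I,(190,254)),(s,I,(332,118))],[(t,J,(305,250)),(s,J,(296,178))])]))
```

```text
hit False
grip 25.908561797710433 58.823407888412476 [ 429.6 -305.6  111.3] 29.2417
lift 26.558723922179187 [ 0.25 -0.63 -2.45]
```

View pics/o2.png

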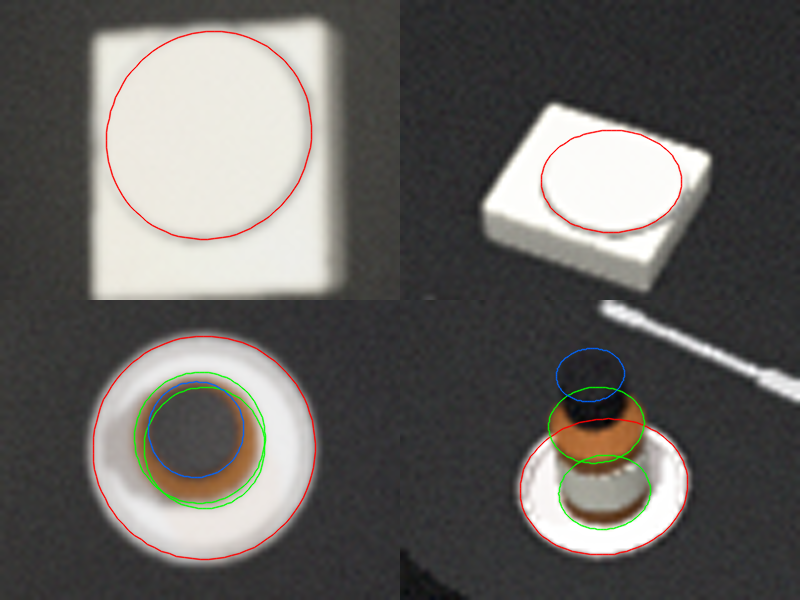

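The stirrer and dish outlines match, and the bottle is centred within about 2 mm. Now the cell goes to the stirrer and the flask to the balance.

Run:
```python
from r import *
try:
    place("cell","stirrer")
    pick("flask",(640,174.6),6)
    place("flask","balance")
except manip.MotionError as e: print("ERR",e)
manip.servo_line([560,-60,300],vel=220)
from ov import *
st=(432.5,267.5);b=(430,-302)
t,s=viewer.snapshot("top"),viewer.snapshot("scene")
I=[(*st,42,48,R),(*st,42,34,G),(*st,110,35.5,G)];J=[(*b,40,50,R),(*b,40,36,G),(*b,164,16,Bl)]
cv2.imwrite("pics/o3.png",np.vstack([np.hstack([overlay(q,k,c) for q,k,c in r]) for r in ([(t,I,(190,254)),(s,I,(332,118))],[(t,J,(445,252)),(s,J,(234,255))])]))
cv2.imwrite("pics/scene1.png",cv2.resize(s["color"][:,:,::-1],(800,500)))
```

```text
contact True
z over [-0.2 -0.   0.3] [-0.85 -0.76  4.62]
t 38.85
hit False
grip 30.30128732818378 59.168540239334106 [640.  174.8 102.6] 42.4333
lift 30.30476046537144 [ 0.41 -0.09 -2.  ]
contact True
z over [-0.2  0.   0.5] [-1.12 -0.29  5.11]
t 51.3667
```

View pics/o3.png

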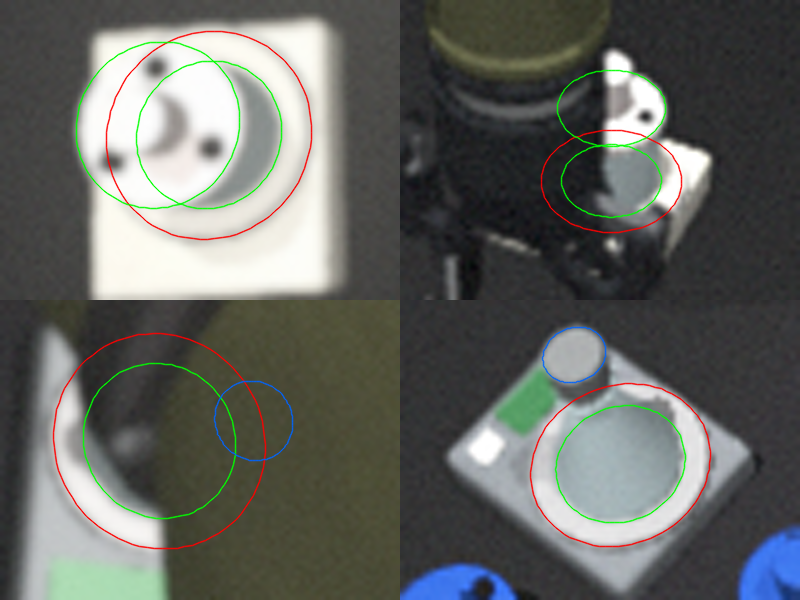

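View pics/scene1.png

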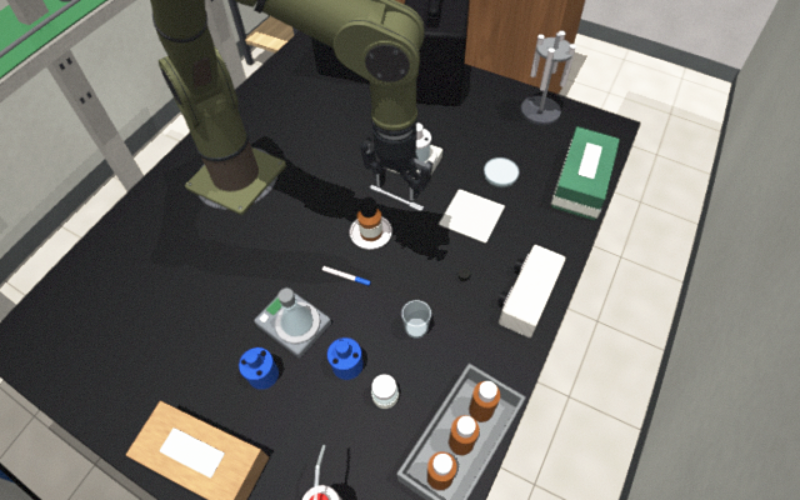

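All three vessels stand upright and centred: the cell outline matches at the stirrer (top crop (158,125)), the flask at the balance (scene crop (620,465)), and the bottle in the dish. The beaker, petri dish and spatula have not moved, and the arm is clear.

```bash
python3 -c "
from cell import job;print(job.job_done())"
```

```text
the job is handed in; nothing more can be done
None
```

The job is handed in: the cell stands on the stirrer, the flask on the balance and the amber bottle in the drip dish, all upright and centred to about 2 mm in the camera pictures, after about 51 s of robot time; the verdict was not shown.

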